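# Dock the reagent sled and draw it tight with the cam lock

## Robot

A 6-joint arm with a two-finger parallel gripper is mounted at the origin on a cart in front of the work surface, level with it; the furniture and walls round the work are solid. World frame = base frame: x ahead of the robot, y to its left, z up, the work surface at z = 0. Lengths are in mm, angles in degrees, forces in N, time in s.
With the tool pointing down it reaches from about 350 to 850 mm from the base axis. Payload 8.1 kg.
Tool frame: the origin (TCP) lies between the finger pads; the fingertips stand 8 mm ahead of it and the grasp point (between the pads) lies 11 mm behind it (r.tip_extent is the distance from the TCP to the fingertips, in mm); z points along the fingers, y is the direction in which the jaws open and shut (so a half turn about z gives the same grasp; the last joint's range is limited). The gripper opens to 85 mm and grips with 20 to 120 N. Pads are 22 mm wide; open, the fingers measure 114 mm over their backs; the gripper's body (76 mm by 85 mm) begins 54 mm behind the grasp point. The pads swing forward as they close: fully open they stand 13 mm farther back than shut.
Start: joints at [-73.132, 7.471, 85.268, -0, 87.261, -4.893], TCP at [222.461, -557.24, 239.292] pointing down, gripper open.
Joint ranges: [-169.43, 169.43], [-51.17, 129.36], [1.28, 143.12], [-76.62, 256.62], [0, 156.53], [-152.29, 152.29]. Speed limits (degrees/s): [136.94, 136.94, 159.86, 180, 180, 180].

## Interface

Orientations are given as [roll, pitch, yaw] about the fixed x, y, z axes, in that order (R = Rz(yaw) Ry(pitch) Rx(roll)).
In Python, from bench import sensors, viewer, hand_in, r gives the robot as it stands. The module is installed in compiled form; this text tells all that it offers.
- The arm moves only by the tool move_arm, never from a script. Its argument "rows" is a list that holds one entry, the list of rows, each a list of 6 numbers: the shift along the tool's x, y, z in m, then the turn, a rotation vector about the tool's x, y, z in degrees. In form: [[[tx, ty, tz, rx, ry, rz], ...]]. A call has 1 to 20 rows; each row is the pose to reach, as a shift and turn from the pose commanded when the call began, along the tool's axes at that moment; what a row does not reach only later rows make up. A row lasts 1/10 s, in which the tool goes at most 50 mm and 8.59 degrees, less where a joint would pass 70% of its speed; a pose out of reach is approached as far as the arm can. A call with a gripper value outside its range is refused whole. "grip" is the opening, from 0 (shut) to 1 (fully open), set as the call begins (left out, the last holds). The fingers move at their own pace and stop on an object; "newtons" is the grip in N (left out, the last holds). Time passes only in rows, so rows that repeat a pose let the fingers close. It gives the time, the measured TCP pose, the force and the opening at its end, in the units of the state.
- sensors.sense(): the state, without advancing time (a new reading comes with each control period).
- viewer.snapshot(name): name is "scene" or "top"; returns a dict with "color" (420x560x3 uint8, red, green, blue), "camera_matrix" (3x3 intrinsics, pixels), "R" (3x3) and "t" (3): a world point X has camera coordinates R X + t. Camera axes: x right, y down, z forward; pixel columns grow to the right and rows downward; lengths in mm; the calibration is good to about 2 mm. A picture is of the moment at which its call begins. There is no depth.
- hand_in(): hands the job in, once; it reports no verdict.
The state is a dict: "time": time; "joint_pos": joint angles; "qd": joint speeds; "joint_efforts": joint torques, N m; "tool_pos": TCP position; "tcp_rot": TCP orientation; "ft_force": force on the tool from outside, world axes, zero at the start; "wrist_torque": the same for the moment, N m; "finger_gap": finger opening in mm.
Only numpy, scipy, OpenCV 4.12 (cv2) and the standard library are available. Lean on these libraries where they do the work, as an engineer would, in place of code of your own. Each camera call takes 0.05 s, during which the arm holds its last target.

## Task

Slide the reagent sled between the dock's guide rails until its headed stud sits in the open mouth of the cam, then turn the T handle clockwise so that the cam's curved slot draws the stud in and the sled presses firmly on both sprung buffers. Stop as soon as it is firm, feeling the load as you turn - do not crush the buffers - then let go. Keep the two bottles standing on the sled and leave everything else on the worktop alone.

Things in the scene. Friction and masses are not known exactly. Their poses are not given: they have to be found in the camera images.
- dock: fixed aluminium dock, 187 x 135 mm: 6 mm base plate and two guide rails 18 mm high, 103 mm apart. Origin on the worktop under the cam's axis; +x points into the dock (the way the sled is pushed), z up. The rails run from x = -50 mm to -118 mm, their flared entry to -141 mm
- buffers (a point): nominal point midway between the two buffers, in the dock's axes, 57 mm before the cam's axis, 19 mm up. Rubber faced 10 mm discs 46 mm to either side that face the sled (body 'stop'); their true place is up to 6.5 mm nearer or farther, differs every time and is not measured. Sprung: together 9 N per mm, 9 mm of travel. Pressed with 8 to 22 N in all they are firm; over 25 N crushes them
- cam (a joint): turn of the cam, rad: 0 with the mouth open towards the entry, growing clockwise seen from above, end stop 2.3; 0 to 0.25 at the start, where the mouth admits the stud. From about 0.5 the claw passes behind the stud and the slot then draws it 12 mm nearer per rad. The buffers are met somewhere between 0.95 and 2.15, found by feel, and are firm 0.1 to 0.2 rad later. It stays where it is left
- cam_handle (a point): on the cam's axis in the black T handle's bar, 66 mm up. Bar 56 mm long, 14 wide, 47 to 81 mm above the worktop; x lies along it (along the dock's x at cam = 0) and turns with it. Turning takes 0.28 N m plus 0.015 per N on the buffers. Held after easing back 0.02 rad the moment on the grip is about -0.15 when free and rises (anticlockwise +) by 0.009 N m per N on the buffers
- cam_axis (a point): point on the cam's axis, 21 mm above the worktop, at the height of the cam: a dark steel scroll 6 mm thick, about 90 mm across, with a spiral slot 10 mm wide. The floor of its mouth stops the pushed stud 35 to 36 mm from the axis
- sled: loose sled, about 0.55 kg, base 120 x 100 x 10 mm, sliding easily on the worktop on a smooth sole. Origin on its underside below the grip post; +x is its leading end. Its shoulder, a bar over the full width 27 mm high, has its front face at x = +45 mm and meets the buffers; a tongue 16 mm wide reaches on to x = +82 mm and carries the stud. Two bottles stand in a tray with walls 29 mm high at x = -27 to -73 mm
- grip_post (a point): on the sled's grey grip post (30 mm along the sled's x, 16 mm wide along its y, top 77 mm above the worktop), 50 mm above the sled's underside; axes as the sled's
- stud (a point): on the axis of the sled's headed stud at x = +76 mm of the sled, 21 mm above its underside; upright neck 8 mm in diameter under a 15 mm head whose top is 31 mm up
- bottle_a: white bottle, 36 mm wide, 62 mm tall, standing in the sled's tray at its left; origin at its foot
- bottle_b: white bottle, 36 mm wide, 60 mm tall, standing in the sled's tray at its right; origin at its foot
- tip_rack: bystander: box of pipette tips, 78 x 116 x 68 mm, loose; origin at its foot
- countdown_timer: bystander: flat timer, 66 x 66 x 19 mm, loose; origin at its foot
- white_bottle: bystander: white bottle with white cap, 42 mm wide, 70 mm tall, loose; origin at its foot
Things that resemble listed ones, but are neither listed nor needed, are in the scene too. Leave any blue look-alike of the sled alone.

How it is judged:
By the outcome, as a careful person would: the job done as asked, in the order asked, and still so for the second after the job is handed in, with the robot touching nothing.
It also fails if it takes over 72 s, if anything falls off the work surface, if the arm or the gripper's body presses on something with over 40 N, if the wrist force passes 120 N, or if a joint passes its speed limit or range.

## Working session

There is one attempt and no reset: what is moved stays moved. The work goes in short steps, Python scripts to look and compute and a tool call to move; the robot and the scene stay as the last step left them, time stands still between calls to the robot, and variables do not carry over. Pictures are saved under pics/ and viewed, and the job is handed in when it is done.

Besides the shell and the picture viewer there is one more tool, called by a JSON object that holds its "name" and its "arguments", one argument or row to a line. move_arm: Moves the arm, as the interface text tells. Its arguments: {"type":"object","properties":{"rows":{"type":"array","items":{"type":"array","items":{"type":"array","items":{"type":"number"}}}},"grip":{"type":"number"},"newtons":{"type":"number"}},"required":["rows"]}

```bash
mkdir -p pics
python3 - <<'E'
from bench import sensors, viewer, r
import cv2,pickle
s=sensors.sense();print(s)
d={}
for n in("scene","top"):
    v=viewer.snapshot(n);d[n]=v;cv2.imwrite(f"pics/{n}0.png",cv2.resize(v["color"][:,:,::-1],(800,600),interpolation=cv2.INTER_CUBIC))
    print(n,v["camera_matrix"],v["R"],v["t"])
pickle.dump(d,open("v0.pkl","wb"))
E
```

```text
{'time': 0.0, 'joint_pos': array([-7.31335907e+01,  7.51416349e+00,  8.53290823e+01,  6.93857904e-05,
        8.72613623e+01, -4.89177754e+00]), 'qd': array([-0.07676263,  0.0268464 ,  0.01022346,  0.00480197,  0.04335282,
        0.00175406]), 'joint_efforts': array([ 3.44126456e-03, -5.69394135e+01, -5.00551701e+01, -4.61478476e-05,
        1.48305326e-02,  6.02602256e-06]), 'tool_pos': array([ 222.29334939, -556.73140194,  238.25615071]), 'tcp_rot': array([-1.79895779e+02, -8.98939224e-03,  2.17581753e+01]), 'ft_force': array([-0.64425563,  0.03391072, -0.19085296]), 'wrist_torque': array([-0.00274202, -0.05116086,  0.0140225 ]), 'finger_gap': 85.30423573154084}
scene [[387.2362704    0.         282.40500957]
 [  0.         387.2362704  210.07204226]
 [  0.           0.           1.        ]] [[ 0.61730353 -0.78653496 -0.0172946 ]
 [-0.46951299 -0.3506751  -0.81029903]
 [ 0.63126373  0.50832049 -0.58576136]] [-311.20043983  316.78428146  523.70509953]
top [[407.15137782   0.         276.05467917]
 [  0.         407.15137782 214.58664272]
 [  0.           0.           1.        ]] [[ 0.01213314 -0.99990492  0.006552  ]
 [-0.98711469 -0.01302297 -0.1594835 ]
 [ 0.15955366 -0.00453254 -0.98717885]] [-13.39077177 586.2289492  854.87884543]
```

View pics/scene0.png

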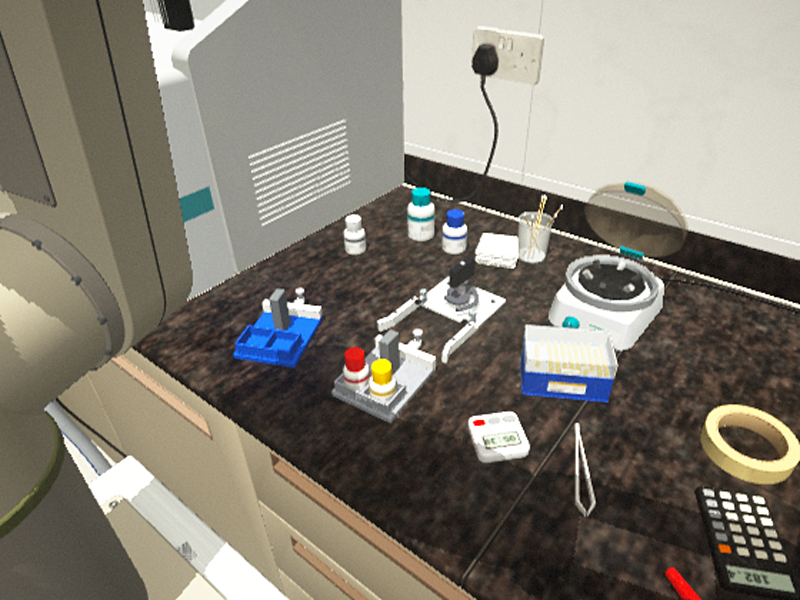

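View pics/top0.png

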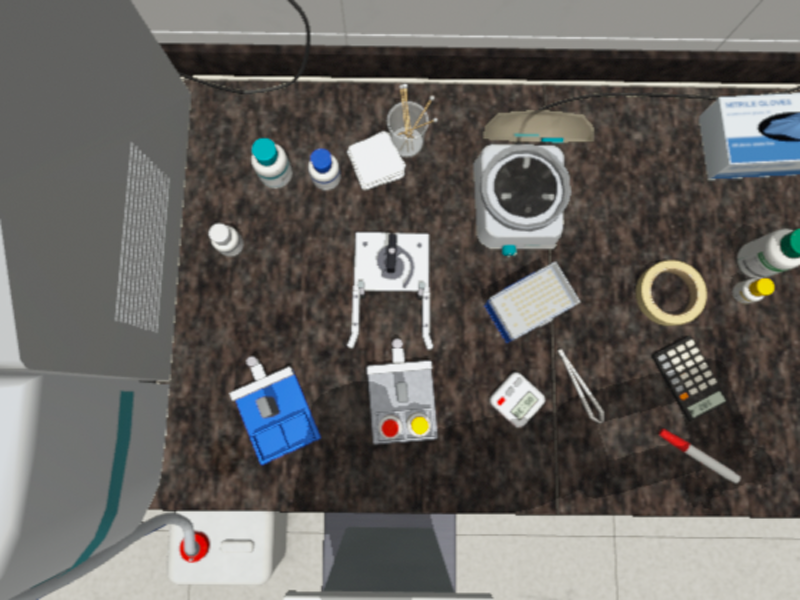

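The top view shows the grey sled at about (402,400), with its stud at (398,345), just in front of the dock. The handle bar is at about (392,252). The blue look-alike is at (275,415). I'll zoom in for measurements.

```bash
cat > h.py <<'E'
import numpy as np,cv2,pickle
def ray(v,uv):
    K,R,t=v["camera_matrix"],v["R"],v["t"]
    c=-R.T@t; d=R.T@np.linalg.inv(K)@np.array([uv[0],uv[1],1.]); return c,d
def onz(v,uv,z):
    c,d=ray(v,uv); return c+d*(z-c[2])/d[2]
def proj(v,X):
    p=v["R"]@np.asarray(X,float)+v["t"]; p=v["camera_matrix"]@p; return p[:2]/p[2]
def crop(v,x0,y0,w,h,s,name):
    im=cv2.resize(v["color"][y0:y0+h,x0:x0+w,::-1],None,fx=s,fy=s,interpolation=cv2.INTER_CUBIC)
    for k in range(0,w,10):
        cv2.line(im,(k*s,0),(k*s,6 if k%50 else 14),(0,255,0),1)
    for k in range(0,h,10):
        cv2.line(im,(0,k*s),(6 if k%50 else 14,k*s),(0,255,0),1)
    cv2.imwrite(name,im)
E
python3 - <<'E'
import pickle
from h import *
d=pickle.load(open("v0.pkl","rb"))
crop(d["top"],235,155,80,80,7,"pics/t1.png")
crop(d["top"],245,230,80,85,7,"pics/t2.png")
crop(d["scene"],220,170,150,130,5,"pics/s1.png")
E
```

```text
(no output)
```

View pics/t1.png

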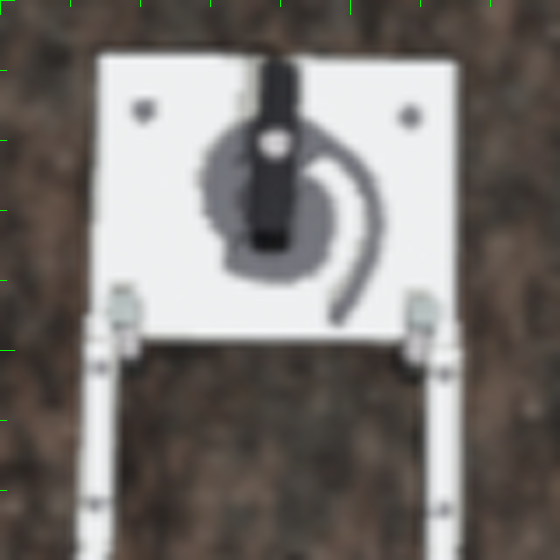

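View pics/t2.png

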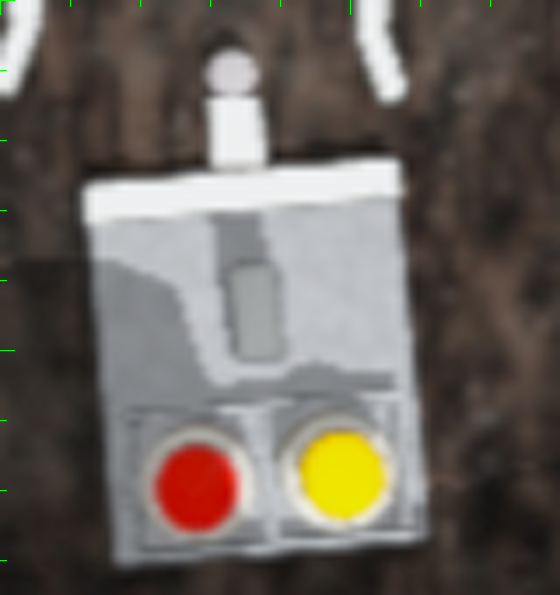

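View pics/s1.png

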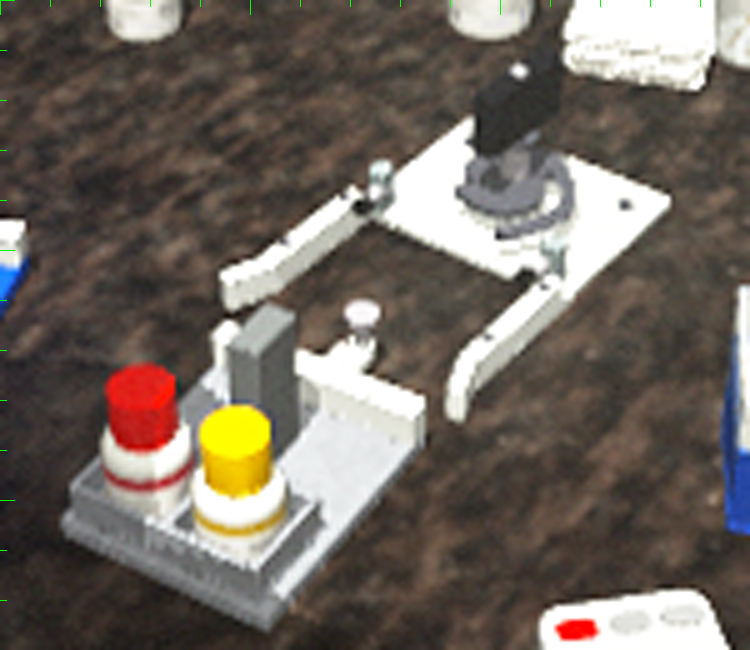

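Run:
```python
import pickle
from h import *
d=pickle.load(open("v0.pkl","rb"));T=d["top"];S=d["scene"]
np.set_printoptions(precision=1,suppress=True)
def p(x,y,ox,oy,s,z,v=T): return onz(v,(ox+x/s-.5+.0,oy+y/s-.5),z)
a=lambda x,y,z:p(x,y,235,155,7,z)
b=lambda x,y,z:p(x,y,245,230,7,z)
c=lambda x,y,z:p(x,y,220,170,5,z,S)
print("dot",a(275,145,81),"bar ends",a(282,62,81),a(270,232,81), "scene dot",c(519,71,81))
pl=[a(98,55,6),a(457,62,6),a(455,340,6),a(92,338,6)];print("plate",pl)
def ang(u,v): w=v-u; return np.degrees(np.arctan2(w[1],w[0]))
print("rear edge len",np.linalg.norm(pl[0]-pl[1]),"dir",ang(pl[1],pl[0])-90, "left side dir",ang(pl[3],pl[0]),"right",ang(pl[2],pl[1]),"front",ang(pl[2],pl[3])-90)
print("rails inner",a(116,350,18),a(111,550,18),a(427,350,18),a(425,550,18))
print("screws L",a(99,368,18),a(95,503,18),"R",a(444,374,18),a(443,510,18))
print("screws plate",a(144,110,6),a(410,117,6))
print("bar dir",ang(a(270,232,81),a(282,62,81)))
st=b(232,72,31);print("stud",st,c(362,311,31))
po=[b(230,265,77),b(277,262,77),b(285,358,77),b(238,362,77)];pc=sum(po)/4
print("post",pc,ang(po[3],po[0]),ang(po[2],po[1]),ang(po[1],po[0])-90,"lens",np.linalg.norm(po[0]-po[1]),np.linalg.norm(po[0]-po[3]))
print("post scene top c",c(264,330,77))
print("dist",np.linalg.norm((st-pc)[:2]),"yaw",ang(pc,st))
f=[b(82,188,27),b(400,160,27)];print("shoulder",f,np.linalg.norm(f[0]-f[1]),ang(f[1],f[0])-90)
r_=[b(115,565,10),b(425,540,10)];print("rear",r_,np.linalg.norm(r_[0]-r_[1]),ang(r_[1],r_[0])-90)
print("caps",b(197,488,62),b(343,475,60))
```

```text
dot [667.1   0.1  81. ] bar ends [693.7  -1.7  81. ] [639.6   1.3  81. ] scene dot [663.    2.6  81. ]
plate [array([717.3,  60.5,   6. ]), array([716.5, -60.8,   6. ]), array([620.9, -60.4,   6. ]), array([619.9,  60.3,   6. ])]
rear edge len 121.36542159863484 dir -0.3494437406550901 left side dir 0.13955544282851026 right -0.2363280578830309 front 0.4456771095039187
rails inner [613.8  51.5  18. ] [547.8  51.7  18. ] [615.1 -50.5  18. ] [549.1 -50.1  18. ]
screws L [607.7  57.   18. ] [563.1  57.3  18. ] R [607.2 -56.1  18. ] [562.3 -55.9  18. ]
screws plate [698.3  44.6   6. ] [697.1 -45.    6. ]
bar dir -3.1813591587453396
stud [532.  -10.3  31. ] [527.9  -8.   31. ]
post [455.7 -18.3  77. ] 5.4181503563272 5.317431333891773 4.330416500435959 lens 14.113481038020034 28.77544358092197
post scene top c [450.5 -18.8  77. ]
dist 76.67795688318499 yaw 6.002257923381736
shoulder [array([494.8,  37. ,  27. ]), array([504.9, -64.2,  27. ])] 101.7262455247294 5.735865590822868
rear [array([376.6,  24.9,  10. ]), array([385.5, -73.6,  10. ])] 98.87236569406973 5.172069302640139
caps [403.2  -0.9  62. ] [407.5 -44.9  60. ]
```

```bash
cat >> h.py <<'E'
from scipy.spatial.transform import Rotation as Ro
def delta(target,yaw,show=True):
    from bench import sensors
    s=sensors.sense(); R=Ro.from_euler('xyz',s["tcp_rot"],degrees=True)
    D=R.inv()*Ro.from_euler('xyz',[180,0,yaw],degrees=True)
    t=R.inv().apply(np.array(target)-s["tool_pos"])/1000
    print("delta",np.round(t,4),np.round(D.as_rotvec(degrees=True),2),"t",s["time"])
def st():
    from bench import sensors
    s=sensors.sense()
    for k in("time","joint_pos","tool_pos","tcp_rot","ft_force","wrist_torque","finger_gap"):print(k,np.round(s[k],2))
E
python3 -c "
from h import *
delta([454,-18,150],185.5)"
```

```text
delta [ 0.4149 -0.4143  0.0891] [-1.0000e-02 -1.4000e-01 -1.6374e+02] t 0.1
```

{"name": "move_arm", "arguments": {
  "rows": [
    [[0.1,-0.1,0.0,0,0,-40],[0.2,-0.2,0.0,0,0,-60],[0.2,-0.2,0.0,0,0,-80],[0.2,-0.2,0.0,0,0,-80],[0.2,-0.2,0.0,0,0,-80],[0.2,-0.2,0.0,0,0,-80],[0.25,-0.25,0.0,0,0,-100],[0.3,-0.3,0.02,0,0,-110],[0.3,-0.3,0.02,0,0,-120],[0.35,-0.35,0.04,0,0,-130],[0.4,-0.4,0.06,0,0,-140],[0.415,-0.414,0.089,0,0,-150],[0.415,-0.414,0.089,0,0,-160],[0.415,-0.414,0.089,0,0,-163.7],[0.415,-0.414,0.089,0,0,-163.7],[0.415,-0.414,0.089,0,0,-163.7],[0.415,-0.414,0.089,0,0,-163.7],[0.415,-0.414,0.089,0,0,-163.7],[0.415,-0.414,0.089,0,0,-163.7],[0.415,-0.414,0.089,0,0,-163.7]]
  ],
  "grip": 1
}}

```text
time: 2.1
tool_pos: [454.1, -18.8, 149.9]
tcp_rot: [180.0, -0.0, -174.4]
ft_force: [-0.0, 0.2, -0.3]
finger_gap: 85.8
```

Run:
```python
from h import *
from bench import viewer
st(); delta([454,-18,40],185.5)
v=viewer.snapshot("scene"); crop(v,200,130,180,140,4,"pics/s2.png")
```

```text
time 2.1
joint_pos [  -8.84  -12.15  113.81    0.     78.38 -104.46]
tool_pos [454.1  -18.82 149.91]
tcp_rot [ 1.7999e+02 -4.0000e-02 -1.7438e+02]
ft_force [-0.04  0.19 -0.28]
wrist_torque [-0.02  0.04  0.  ]
finger_gap 85.77
delta [-1.000e-04  8.000e-04  1.099e-01] [ 0.01 -0.04  0.12] t 2.1
```

View pics/s2.png

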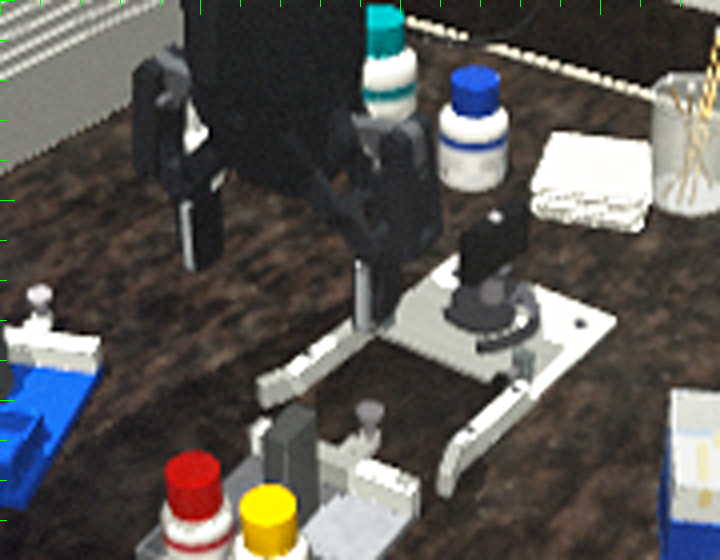

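The gripper straddles the post, with the fingers at (190,240) and (370,300) and the post at (290,450). The cap of the left bottle is clear. I'll descend in steps and then close gently.

{"name": "move_arm", "arguments": {
  "rows": [
    [[0,0.0005,0.03,0,0,0],[0,0.0005,0.05,0,0,0],[0,0.0005,0.07,0,0,0],[0,0.0005,0.08,0,0,0],[0,0.0005,0.09,0,0,0],[0,0.0005,0.1,0,0,0],[0,0.0005,0.11,0,0,0],[0,0.0005,0.11,0,0,0],[0,0.0005,0.11,0,0,0]]
  ]
}}

```text
time: 3.05
tool_pos: [454.4, -18.4, 40.4]
tcp_rot: [180.0, -0.0, -174.6]
ft_force: [0.4, -0.1, 0.2]
finger_gap: 85.4
```

{"name": "move_arm", "arguments": {
  "rows": [
    [[0,0,0,0,0,0],[0,0,0,0,0,0],[0,0,0,0,0,0],[0,0,0,0,0,0],[0,0,0,0,0,0],[0,0,0,0,0,0],[0,0,0,0,0,0],[0,0,0,0,0,0],[0,0,0,0,0,0],[0,0,0,0,0,0]]
  ],
  "grip": 0.1,
  "newtons": 40
}}

```text
time: 4.05
tool_pos: [454.6, -18.3, 40.6]
tcp_rot: [180.0, 0.0, -174.5]
ft_force: [-1.1, 1.9, 5.9]
finger_gap: 15.4
```

Run:
```python
from h import *
from bench import viewer
st()
v=viewer.snapshot("scene"); crop(v,200,130,180,150,4,"pics/s3.png")
v=viewer.snapshot("top"); crop(v,235,155,100,160,4,"pics/t3.png");pickle.dump(v,open("v3.pkl","wb"))
```

```text
time 4.05
joint_pos [-8.7800e+00 -3.7300e+00  1.1865e+02  1.0000e-02  6.5050e+01 -1.0424e+02]
tool_pos [454.64 -18.33  40.61]
tcp_rot [ 1.8000e+02  3.0000e-02 -1.7454e+02]
ft_force [-1.12  1.93  5.95]
wrist_torque [ 0.25  0.09 -0.  ]
finger_gap 15.38
```

View pics/s3.png

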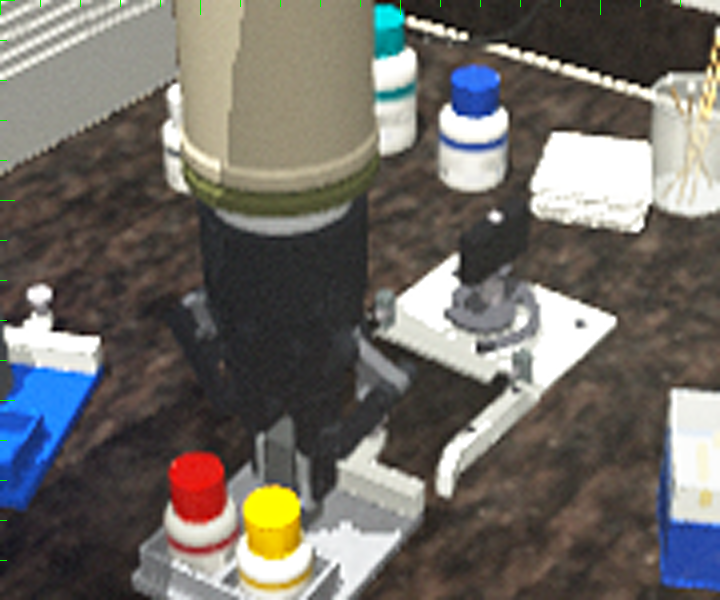

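View pics/t3.png

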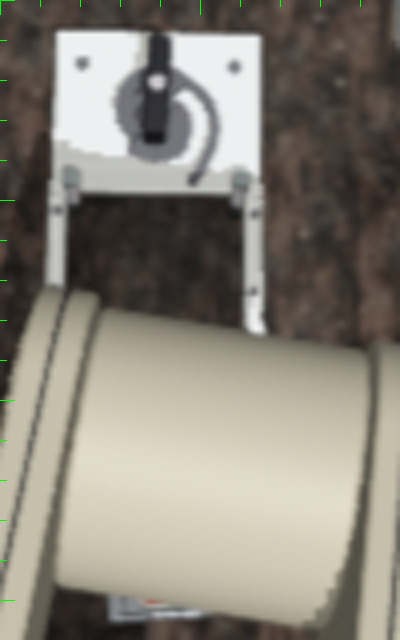

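The post is gripped, and its y of -18.3 agrees exactly with the top camera. Next I align the sled with the rails.

Run:
```python
from h import *
delta([455,0.7,41],179.7)
v=pickle.load(open("v3.pkl","rb"))
p=lambda x,y,z:onz(v,(235+x/4-.5,155+y/4-.5),z)
print(p(156.5,82,81),p(66,200,18),p(245,200,18),p(64,285,18),p(243,285,18))
```

```text
delta [-0.0021  0.0189 -0.0004] [0.   0.03 5.76] t 4.15
[6.67606959e+02 5.00120793e-01 8.10000000e+01] [613.75178396  51.70325417  18.        ] [615.12481739 -51.06701594  18.        ] [564.54317413  51.76137572  18.        ] [565.86891699 -50.14502694  18.        ]
```

{"name": "move_arm", "arguments": {
  "rows": [
    [[0,0.002,0,0,0,0.6],[0,0.004,0,0,0,1.2],[-0.001,0.007,0,0,0,2],[-0.001,0.01,0,0,0,3],[-0.002,0.013,0,0,0,4],[-0.002,0.016,0,0,0,5],[-0.002,0.018,0,0,0,5.5],[-0.002,0.019,0,0,0,5.8],[-0.002,0.019,0,0,0,5.8],[-0.002,0.019,0,0,0,5.8]]
  ]
}}

```text
time: 5.15
tool_pos: [454.9, 0.7, 40.6]
tcp_rot: [-180.0, 0.0, 179.6]
ft_force: [0.1, -1.9, 5.0]
finger_gap: 15.4
```

Run:
```python
from h import *
from bench import viewer
st();delta([475,0.7,40.8],179.7)
v=viewer.snapshot("scene"); crop(v,210,150,150,140,5,"pics/s4.png");pickle.dump(v,open("v4.pkl","wb"))
```

```text
time 5.15
joint_pos [-6.3700e+00 -3.7600e+00  1.1867e+02 -2.0000e-02  6.5040e+01 -9.5990e+01]
tool_pos [454.94   0.65  40.63]
tcp_rot [-1.7998e+02  5.0000e-02  1.7963e+02]
ft_force [ 0.15 -1.93  4.97]
wrist_torque [-0.17  0.05 -0.01]
finger_gap 15.38
delta [-0.0201  0.0002 -0.0002] [-0.02  0.05 -0.07] t 5.15
```

View pics/s4.png

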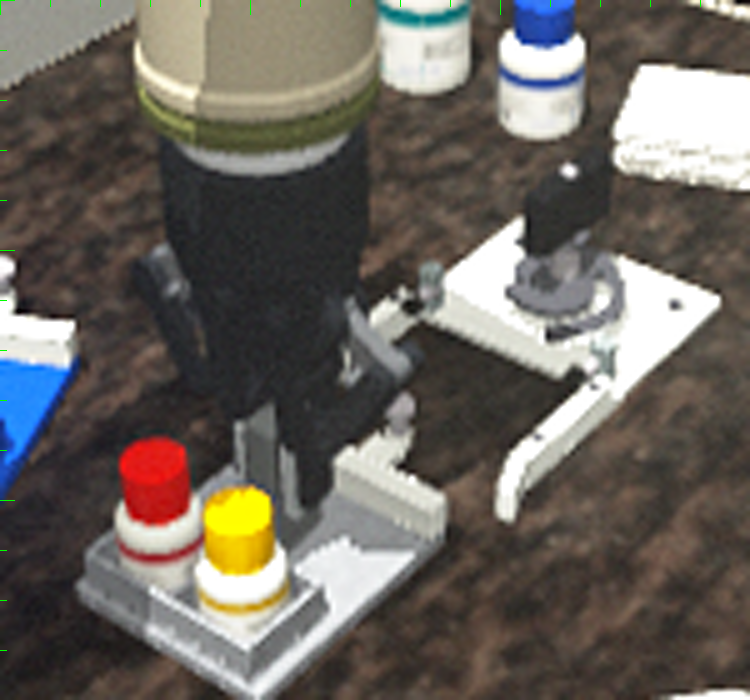

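The sled is aligned: the stud at (400,405) points midway between the rails and both bottles are standing. I'll advance 64 mm into the flare and the start of the rails.

{"name": "move_arm", "arguments": {
  "rows": [
    [[-0.002,0,0,0,0,0],[-0.005,0,0,0,0,0],[-0.01,0,0,0,0,0],[-0.015,0,0,0,0,0],[-0.02,0,0,0,0,0],[-0.025,0,0,0,0,0],[-0.03,0,0,0,0,0],[-0.035,0,0,0,0,0],[-0.04,0,0,0,0,0],[-0.044,0,0,0,0,0],[-0.048,0,0,0,0,0],[-0.052,0,0,0,0,0],[-0.056,0,0,0,0,0],[-0.06,0,0,0,0,0],[-0.063,0,0,0,0,0],[-0.064,0,0,0,0,0],[-0.064,0,0,0,0,0]]
  ]
}}

```text
time: 6.9
tool_pos: [518.5, 1.5, 40.6]
tcp_rot: [179.9, -0.0, 179.7]
ft_force: [-2.7, 3.5, 9.2]
finger_gap: 15.6
```

Run:
```python
from h import *
from bench import viewer
st()
v=viewer.snapshot("scene"); crop(v,210,150,150,140,5,"pics/s5.png")
```

```text
time 6.9
joint_pos [-5.5600e+00  6.1200e+00  1.0863e+02  8.0000e-02  6.5270e+01 -9.5250e+01]
tool_pos [518.52   1.46  40.63]
tcp_rot [ 1.7992e+02 -2.0000e-02  1.7965e+02]
ft_force [-2.69  3.48  9.22]
wrist_torque [0.56 0.29 0.09]
finger_gap 15.64
```

View pics/s5.png

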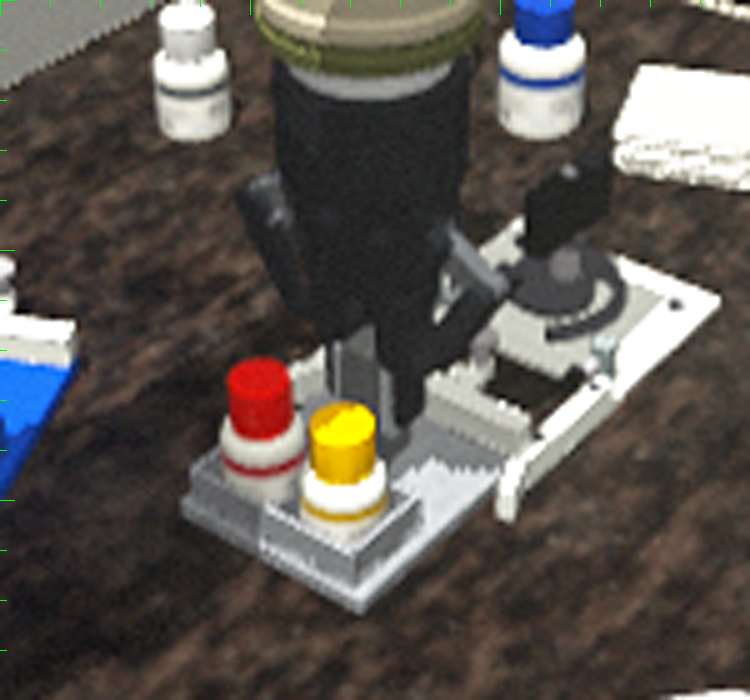

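The sled is inside the rails, with the stud at (485,345). The right rail presses lightly (+3.5 N in y), so I'll ease 1 mm to the left and advance further.

{"name": "move_arm", "arguments": {
  "rows": [
    [[0,0.001,-0.0003,0,0,0],[-0.002,0.001,-0.0003,0,0,0],[-0.005,0.001,-0.0003,0,0,0],[-0.008,0.001,-0.0003,0,0,0],[-0.012,0.001,-0.0003,0,0,0],[-0.016,0.001,-0.0003,0,0,0],[-0.02,0.001,-0.0003,0,0,0],[-0.024,0.001,-0.0003,0,0,0],[-0.026,0.001,-0.0003,0,0,0],[-0.026,0.001,-0.0003,0,0,0]]
  ]
}}

```text
time: 7.95
tool_pos: [544.6, 1.5, 40.7]
tcp_rot: [180.0, -0.0, 179.6]
ft_force: [-1.0, 0.9, 5.1]
finger_gap: 15.7
```

Run:
```python
from h import *
from bench import viewer
st()
v=viewer.snapshot("scene"); crop(v,250,170,110,100,7,"pics/s6.png")
v=viewer.snapshot("top"); crop(v,225,145,100,100,6,"pics/t6.png")
```

```text
time 7.95
joint_pos [-5.2500e+00  9.9000e+00  1.0444e+02  2.0000e-02  6.5680e+01 -9.4890e+01]
tool_pos [544.58   1.49  40.67]
tcp_rot [ 1.7998e+02 -2.0000e-02  1.7964e+02]
ft_force [-0.96  0.91  5.08]
wrist_torque [0.09 0.1  0.02]
finger_gap 15.68
```

View pics/s6.png

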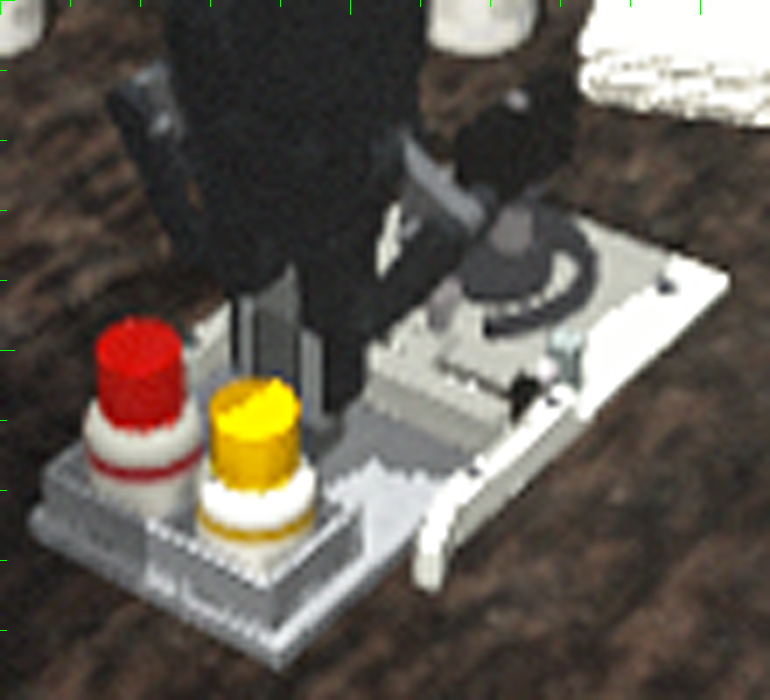

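View pics/t6.png

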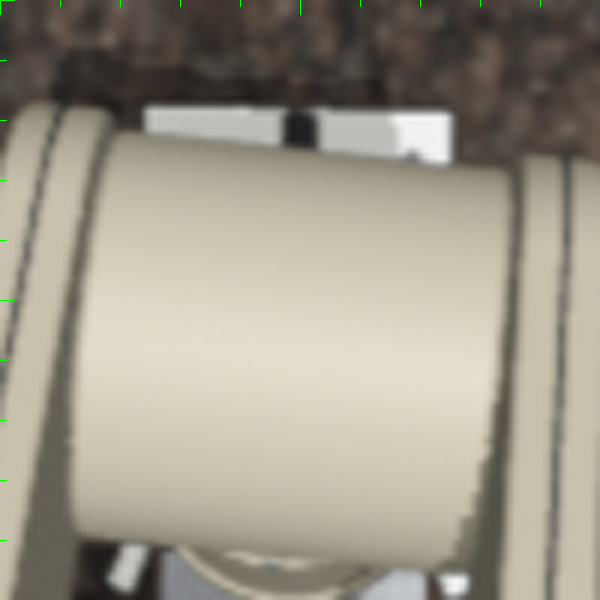

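The stud, at (445,300), is just short of the cam mouth and the side force is now near zero. From here I feel forward.

{"name": "move_arm", "arguments": {
  "rows": [
    [[-0.002,0,0,0,0,0],[-0.004,0,0,0,0,0],[-0.006,0,0,0,0,0],[-0.007,0,0,0,0,0],[-0.007,0,0,0,0,0]]
  ]
}}

```text
time: 8.55
tool_pos: [551.3, 1.4, 40.6]
tcp_rot: [180.0, -0.0, 179.6]
ft_force: [-3.0, 0.1, 6.2]
finger_gap: 15.7
```

{"name": "move_arm", "arguments": {
  "rows": [
    [[-0.001,0,0,0,0,0],[-0.002,0,0,0,0,0],[-0.002,0,0,0,0,0]]
  ]
}}

```text
time: 8.85
tool_pos: [553.3, 1.4, 40.7]
tcp_rot: [180.0, -0.0, 179.6]
ft_force: [-3.3, -0.7, 8.0]
finger_gap: 15.6
```

{"name": "move_arm", "arguments": {
  "rows": [
    [[-0.0005,0,0,0,0,0],[-0.001,0,0,0,0,0],[-0.001,0,0,0,0,0]]
  ]
}}

```text
time: 9.15
tool_pos: [554.1, 1.4, 40.6]
tcp_rot: [180.0, -0.1, 179.6]
ft_force: [-4.5, 0.2, 7.2]
finger_gap: 15.4
```

{"name": "move_arm", "arguments": {
  "rows": [
    [[-0.0005,0,0,0,0,0],[-0.001,0,0,0,0,0],[-0.001,0,0,0,0,0]]
  ]
}}

```text
time: 9.45
tool_pos: [555.2, 1.4, 40.7]
tcp_rot: [180.0, -0.1, 179.6]
ft_force: [-3.5, 0.9, 7.9]
finger_gap: 15.7
```

{"name": "move_arm", "arguments": {
  "rows": [
    [[-0.0005,0,0,0,0,0],[-0.001,0,0,0,0,0],[-0.001,0,0,0,0,0]]
  ]
}}

```text
time: 9.75
tool_pos: [555.4, 1.4, 40.6]
tcp_rot: [180.0, -0.1, 179.6]
ft_force: [-8.2, -0.1, 11.3]
finger_gap: 15.5
```

{"name": "move_arm", "arguments": {
  "rows": [
    [[-0.0005,0,0,0,0,0],[-0.001,0,0,0,0,0],[-0.001,0,0,0,0,0]]
  ]
}}

```text
time: 10.05
tool_pos: [555.5, 1.4, 40.6]
tcp_rot: [180.0, -0.3, 179.6]
ft_force: [-14.9, 0.1, 16.2]
finger_gap: 15.7
```

The sled stopped at x of about 555.5 with the force climbing, so the stud is on the mouth floor. I'll relax the push, then open the gripper.

{"name": "move_arm", "arguments": {
  "rows": [
    [[0.001,0,0,0,0,0],[0.0015,0,0,0,0,0],[0.0015,0,0,0,0,0]]
  ]
}}

```text
time: 10.35
tool_pos: [555.5, 1.4, 40.7]
tcp_rot: [180.0, -0.1, 179.6]
ft_force: [-4.2, -0.2, 7.5]
finger_gap: 15.5
```

{"name": "move_arm", "arguments": {
  "rows": [
    [[0,0,0,0,0,0],[0,0,0,0,0,0],[0,0,0,0,0,0],[0,0,0,0,0,0],[0,0,0,0,0,0],[0,0,0,0,0,0],[0,0,0,0,0,0],[0,0,0,0,0,0]]
  ],
  "grip": 0.8
}}

```text
time: 11.15
tool_pos: [556.1, 1.1, 40.6]
tcp_rot: [-180.0, 0.0, 179.7]
ft_force: [0.9, 0.3, -0.2]
finger_gap: 67.9
```

{"name": "move_arm", "arguments": {
  "rows": [
    [[0,0,-0.01,0,0,0],[0,0,-0.03,0,0,0],[0,0,-0.05,0,0,0],[0,0,-0.08,0,0,0],[0,0,-0.11,0,0,0],[-0.03,0,-0.14,0,0,0],[-0.06,0,-0.14,0,0,0],[-0.09,0,-0.14,0,0,0],[-0.11,0,-0.14,0,0,0],[-0.11,0,-0.14,0,0,0]]
  ]
}}

```text
time: 12.15
tool_pos: [667.7, 0.4, 181.0]
tcp_rot: [-180.0, 0.1, 179.7]
ft_force: [0.4, -0.8, -0.6]
finger_gap: 68.6
```

Run:
```python
from h import *
from bench import viewer
st()
v=viewer.snapshot("scene"); crop(v,250,150,110,120,6,"pics/s7.png")
v=viewer.snapshot("top"); crop(v,225,145,100,140,5,"pics/t7.png")
```

```text
time 12.15
joint_pos [ -4.37  19.54  77.4    0.    82.99 -94.03]
tool_pos [6.6771e+02 3.7000e-01 1.8103e+02]
tcp_rot [-1.8000e+02  6.0000e-02  1.7966e+02]
ft_force [ 0.44 -0.75 -0.61]
wrist_torque [-0.02  0.01  0.05]
finger_gap 68.61
```

View pics/s7.png

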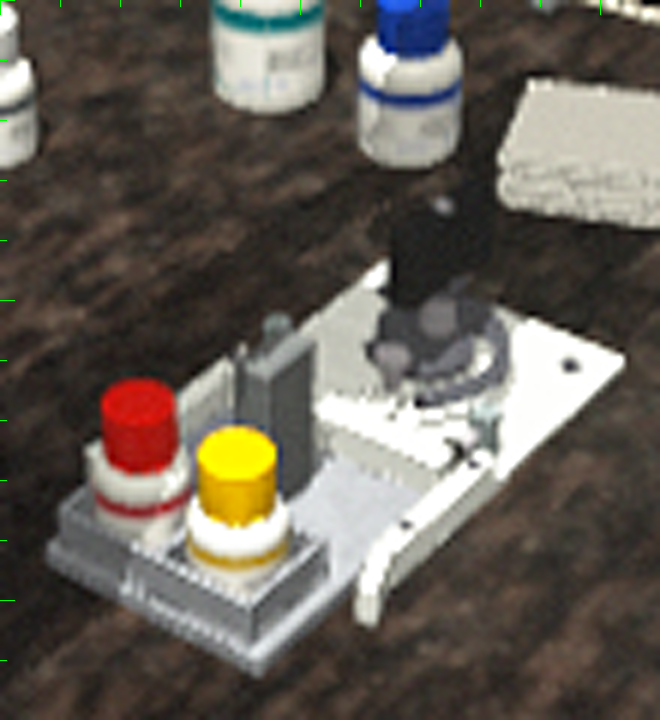

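View pics/t7.png

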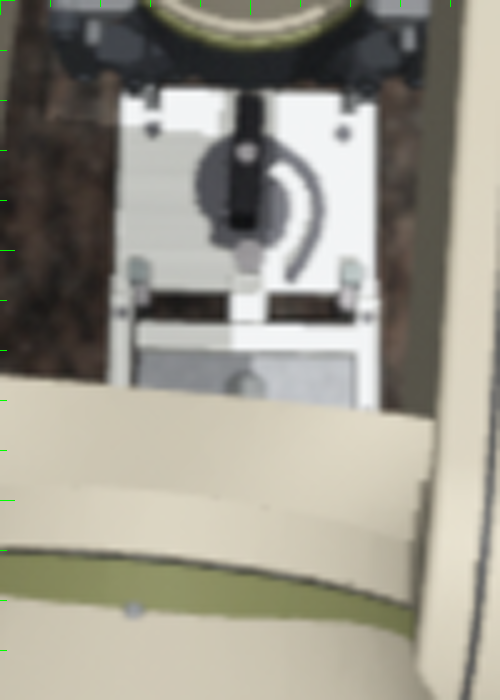

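The stud, at (395,355) in the scene view, sits in the cam mouth under the claw side, and both bottles are standing. Next I grip the handle.

Run:
```python
from h import *
delta([667.5,0.6,55],176.8)
```

```text
delta [-1.700e-03  1.000e-04  1.257e-01] [ 0.   -0.03  2.86] t 12.25
```

{"name": "move_arm", "arguments": {
  "rows": [
    [[-0.0017,0,0.03,0,0,2.9],[-0.0017,0,0.06,0,0,2.9],[-0.0017,0,0.08,0,0,2.9],[-0.0017,0,0.1,0,0,2.9],[-0.0017,0,0.115,0,0,2.9],[-0.0017,0,0.126,0,0,2.9],[-0.0017,0,0.126,0,0,2.9],[-0.0017,0,0.126,0,0,2.9]]
  ]
}}

```text
time: 13.05
tool_pos: [668.0, 0.4, 55.3]
tcp_rot: [-180.0, 0.0, 176.8]
ft_force: [0.9, -0.2, 1.2]
finger_gap: 68.4
```

{"name": "move_arm", "arguments": {
  "rows": [
    [[0,0,0,0,0,0],[0,0,0,0,0,0],[0,0,0,0,0,0],[0,0,0,0,0,0],[0,0,0,0,0,0],[0,0,0,0,0,0],[0,0,0,0,0,0],[0,0,0,0,0,0],[0,0,0,0,0,0],[0,0,0,0,0,0]]
  ],
  "grip": 0.05,
  "newtons": 60
}}

```text
time: 14.05
tool_pos: [668.7, 2.0, 56.3]
tcp_rot: [179.9, 0.1, 176.8]
ft_force: [-1.1, 6.0, 7.2]
finger_gap: 13.0
```

Run:
```python
from h import *
from bench import viewer
st()
v=viewer.snapshot("scene"); crop(v,250,130,120,130,6,"pics/s8.png")
st()
```

```text
time 14.05
joint_pos [ -4.27  26.03  82.77   0.11  71.08 -91.12]
tool_pos [668.74   2.02  56.32]
tcp_rot [1.7990e+02 1.2000e-01 1.7681e+02]
ft_force [-1.07  6.04  7.21]
wrist_torque [ 0.71  0.32 -0.04]
finger_gap 13.0
time 14.1
joint_pos [ -4.28  26.03  82.78   0.11  71.08 -91.12]
tool_pos [668.7    2.    56.27]
tcp_rot [1.799e+02 1.200e-01 1.768e+02]
ft_force [-0.93  7.34  6.45]
wrist_torque [ 0.75  0.27 -0.04]
finger_gap 13.24
```

View pics/s8.png

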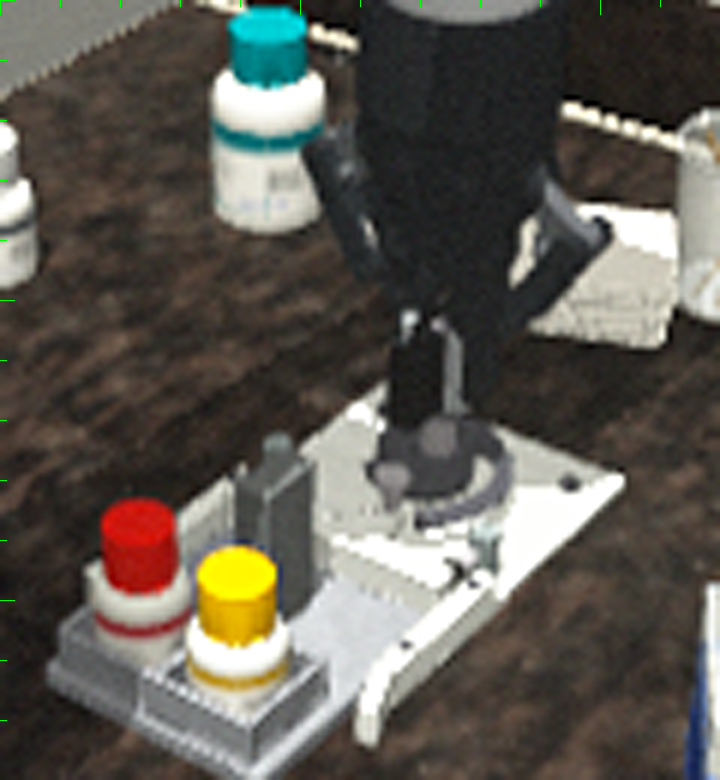

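The handle is gripped, and the bar pulled the tool to y=2.0, so I'll relieve the offset. Then I start turning clockwise, which is +z about the tool.

{"name": "move_arm", "arguments": {
  "rows": [
    [[0,0.0015,-0.0007,0,0,0],[0,0.0015,-0.0007,0,0,2],[0,0.0015,-0.0007,0,0,5],[0,0.0015,-0.0007,0,0,8],[0,0.0015,-0.0007,0,0,11],[0,0.0015,-0.0007,0,0,14],[0,0.0015,-0.0007,0,0,17],[0,0.0015,-0.0007,0,0,20],[0,0.0015,-0.0007,0,0,20]]
  ]
}}

```text
time: 15.0
tool_pos: [668.6, 1.6, 56.3]
tcp_rot: [180.0, 0.1, 156.7]
ft_force: [0.1, -1.2, 5.3]
finger_gap: 13.3
```

```bash
python3 -c "
from h import *
st()"
```

```text
time 15.0
joint_pos [-4.240e+00  2.604e+01  8.277e+01 -3.000e-02  7.111e+01 -7.094e+01]
tool_pos [668.55   1.62  56.27]
tcp_rot [1.8000e+02 1.0000e-01 1.5671e+02]
ft_force [ 0.08 -1.17  5.28]
wrist_torque [-0.4   0.09 -0.2 ]
finger_gap 13.32
```

{"name": "move_arm", "arguments": {
  "rows": [
    [[0,0,0,0,0,3],[0,0,0,0,0,6],[0,0,0,0,0,9],[0,0,0,0,0,12],[0,0,0,0,0,15],[0,0,0,0,0,18],[0,0,0,0,0,21],[0,0,0,0,0,24],[0,0,0,0,0,26],[0,0,0,0,0,26]]
  ]
}}

```text
time: 16.0
tool_pos: [668.1, 1.1, 56.3]
tcp_rot: [-180.0, 0.1, 130.8]
ft_force: [-1.9, -3.2, 6.7]
finger_gap: 13.0
```

Run:
```python
from h import *
from bench import viewer
st()
v=viewer.snapshot("scene"); crop(v,250,130,120,130,6,"pics/s9.png")
st()
```

```text
time 16.0
joint_pos [-4.260e+00  2.602e+01  8.278e+01 -7.000e-02  7.115e+01 -4.502e+01]
tool_pos [668.15   1.14  56.27]
tcp_rot [-1.7999e+02  8.0000e-02  1.3078e+02]
ft_force [-1.89 -3.17  6.74]
wrist_torque [-0.66  0.47  0.07]
finger_gap 12.96
time 16.05
joint_pos [-4.270e+00  2.602e+01  8.278e+01 -6.000e-02  7.115e+01 -4.507e+01]
tool_pos [668.14   1.1   56.28]
tcp_rot [-1.7999e+02  7.0000e-02  1.3083e+02]
ft_force [-3.19 -2.95  7.02]
wrist_torque [-0.63  0.51 -0.02]
finger_gap 13.22
```

View pics/s9.png

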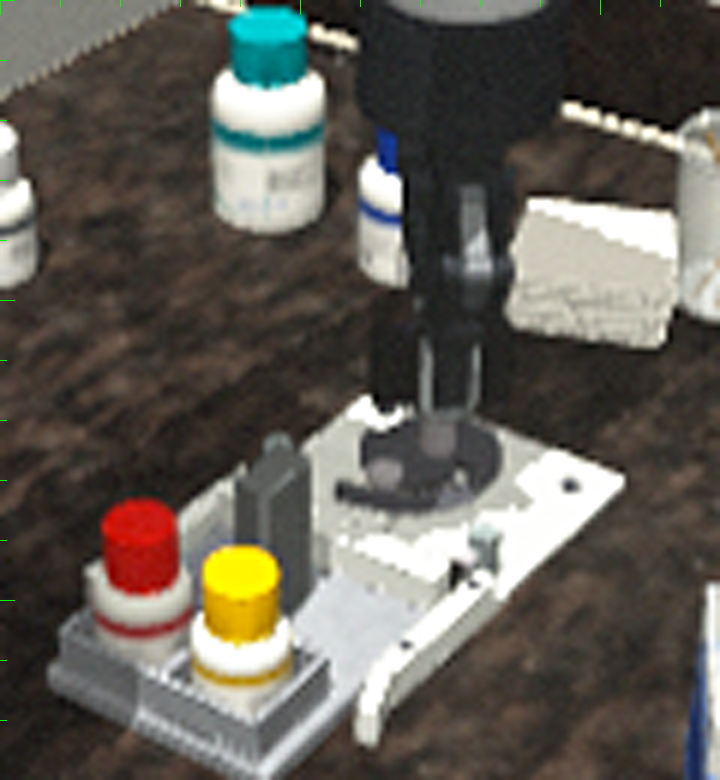

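The cam follows the turn: the claw is now behind the stud at (385,470). I ease back for a baseline moment reading, then step and feel.

```bash
cat > rd.py <<'E'
from h import *
from bench import sensors,viewer
F=[];M=[]
for i in range(6):
    s=sensors.sense();F.append(s["ft_force"]);M.append(s["wrist_torque"])
    if i<5: viewer.snapshot("scene")
print("t",s["time"],"yaw",round(s["tcp_rot"][2],2),"cam",round(np.radians(179.6-s["tcp_rot"][2]),3),"pos",np.round(s["tool_pos"],1),"F",np.round(np.mean(F,0),1),"M",np.round(np.mean(M,0),3),"Mz",np.round([m[2] for m in M],2))
E
echo
```

```text
(no output)
```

{"name": "move_arm", "arguments": {
  "rows": [
    [[0,-0.0007,0,0,0,1.2],[0,-0.0007,0,0,0,1.2],[0,-0.0007,0,0,0,0],[0,-0.0007,0,0,0,0],[0,-0.0007,0,0,0,0]]
  ]
}}

```text
time: 16.55
tool_pos: [668.1, 1.1, 56.3]
tcp_rot: [179.9, 0.1, 130.8]
ft_force: [1.6, -0.6, 5.2]
finger_gap: 13.1
```

```bash
python3 rd.py
```

```text
t 16.8 yaw 130.82 cam 0.851 pos [668.1   1.1  56.3] F [ 1.4 -1.1  5.4] M [-0.45   0.103 -0.09 ] Mz [-0.05 -0.08 -0.08 -0.11 -0.14 -0.08]
```

{"name": "move_arm", "arguments": {
  "rows": [
    [[0,0,0,0,0,3],[0,0,0,0,0,6.2],[0,0,0,0,0,6.2],[0,0,0,0,0,5],[0,0,0,0,0,5],[0,0,0,0,0,5]]
  ]
}}

```text
time: 17.4
tool_pos: [668.0, 1.0, 56.3]
tcp_rot: [179.9, 0.1, 125.8]
ft_force: [-0.2, -1.0, 5.1]
finger_gap: 13.6
```

```bash
python3 rd.py
```

```text
t 17.65 yaw 125.81 cam 0.939 pos [668.    1.   56.2] F [ 0.3 -1.4  6. ] M [-0.489  0.161 -0.093] Mz [-0.08 -0.09 -0.1  -0.07 -0.09 -0.12]
```

{"name": "move_arm", "arguments": {
  "rows": [
    [[0,0,0,0,0,3],[0,0,0,0,0,6.2],[0,0,0,0,0,6.2],[0,0,0,0,0,5],[0,0,0,0,0,5],[0,0,0,0,0,5]]
  ]
}}

```text
time: 18.25
tool_pos: [667.9, 0.9, 56.3]
tcp_rot: [180.0, 0.1, 120.8]
ft_force: [-0.4, -2.2, 6.2]
finger_gap: 13.4
```

```bash
python3 rd.py
```

```text
t 18.5 yaw 120.82 cam 1.026 pos [667.9   1.   56.3] F [-0.4 -2.   6.4] M [-0.504  0.26  -0.049] Mz [-0.06 -0.07 -0.   -0.08 -0.03 -0.05]
```

{"name": "move_arm", "arguments": {
  "rows": [
    [[0,-0.0003,0,0,0,2],[0,-0.0003,0,0,0,3.7],[0,-0.0003,0,0,0,3.7],[0,-0.0003,0,0,0,2.5],[0,-0.0003,0,0,0,2.5],[0,-0.0003,0,0,0,2.5]]
  ]
}}

```text
time: 19.1
tool_pos: [667.8, 0.9, 56.3]
tcp_rot: [179.9, 0.1, 118.3]
ft_force: [0.8, -1.7, 6.1]
finger_gap: 13.5
```

```bash
python3 rd.py
```

```text
t 19.35 yaw 118.32 cam 1.069 pos [667.8   0.9  56.3] F [ 0.9 -1.3  5.9] M [-0.454  0.14   0.019] Mz [ 0.03  0.02  0.04  0.02 -0.04  0.04]
```

The moment rose 0.11 N m above the free baseline, which is about 12 N. The angle bound gives at most 14.5 N. I'll take one more reading to confirm.

```bash
python3 rd.py
python3 - <<'E'
from h import *
from bench import viewer
v=viewer.snapshot("scene"); crop(v,250,150,110,110,7,"pics/s10.png")
E
```

```text
t 19.6 yaw 118.32 cam 1.069 pos [667.8   0.9  56.3] F [ 1.1 -1.3  5.8] M [-0.471  0.137 -0.004] Mz [ 0.04 -0.04 -0.01 -0.04 -0.01  0.04]
```

View pics/s10.png

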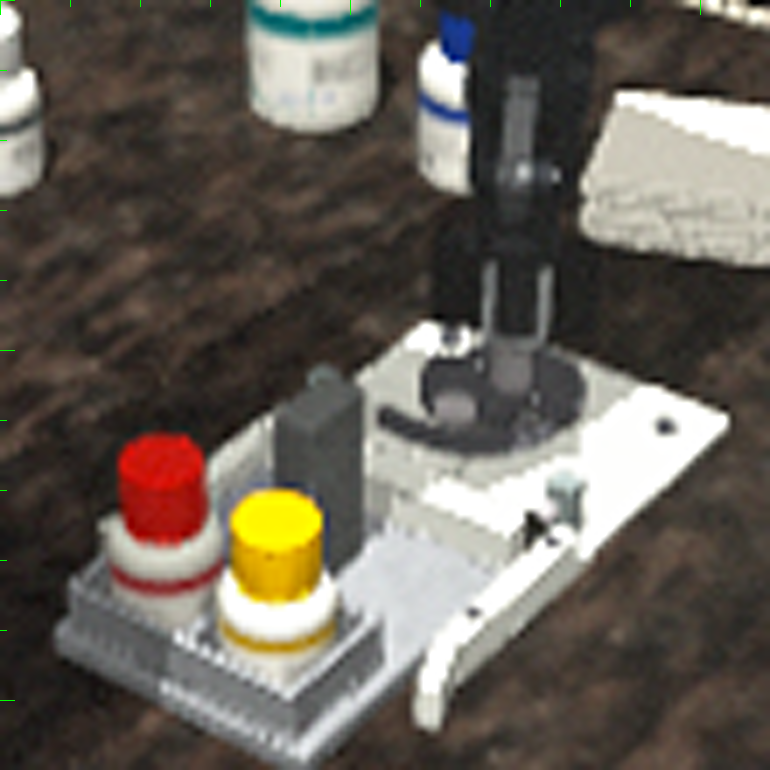

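Run:
```python
from h import *
d=pickle.load(open("v0.pkl","rb"));T=d["top"]
for x,y in((130,358),(415,362)):
  for z in(14,19,24): print(onz(T,(235+x/7-.5,155+y/7-.5),z)-onz(T,(235+275/7-.5,155+145/7-.5),81))
```

```text
[-55.25224041  46.95923933 -67.        ]
[-56.16963939  46.69402253 -62.        ]
[-57.08703837  46.42880573 -57.        ]
[-55.33952093 -46.91399177 -67.        ]
[-56.25644736 -46.67096146 -62.        ]
[-57.17337378 -46.42793114 -57.        ]
```

Run:
```python
from h import *
from bench import viewer
v=viewer.snapshot("scene"); crop(v,300,205,45,40,16,"pics/s11.png"); pickle.dump(v,open("v11.pkl","wb"))
```

```text
(no output)
```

View pics/s11.png

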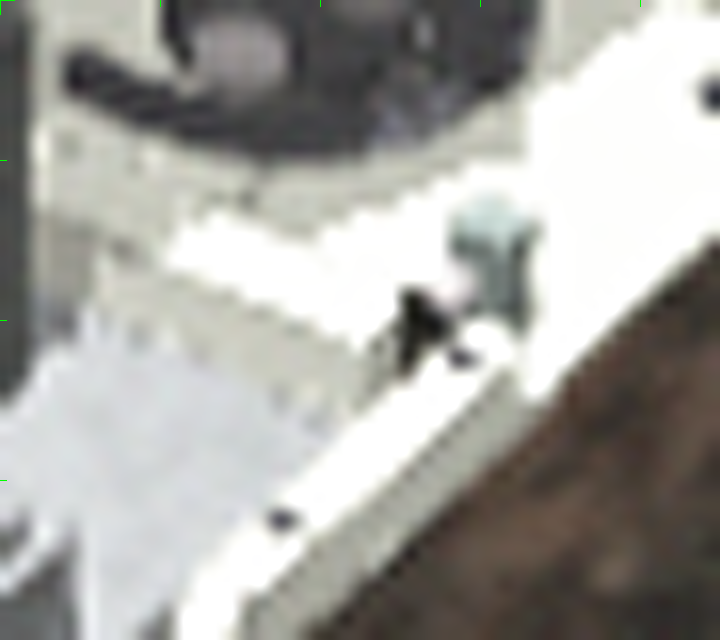

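The black rubber disc at (420,310) lies directly against the shoulder face. The force estimates are about 11 N against my baseline, 17 N against the nominal baseline, and at most 14.5 N from the angle. All are in the firm band, so I'll let go and rise.

{"name": "move_arm", "arguments": {
  "rows": [
    [[0,0,0,0,0,0],[0,0,0,0,0,0],[0,0,0,0,0,0],[0,0,0,0,0,0],[0,0,0,0,0,0],[0,0,0,0,0,0],[0,0,0,0,0,0]]
  ],
  "grip": 0.6
}}

```text
time: 20.4
tool_pos: [667.0, 1.4, 55.2]
tcp_rot: [-180.0, -0.0, 118.3]
ft_force: [0.5, -0.4, 0.2]
finger_gap: 50.9
```

{"name": "move_arm", "arguments": {
  "rows": [
    [[0,0,-0.01,0,0,0],[0,0,-0.03,0,0,0],[0,0,-0.05,0,0,0],[0,0,-0.08,0,0,0],[0,0,-0.11,0,0,0],[0,0,-0.15,0,0,0],[0,0,-0.18,0,0,0],[0,0,-0.2,0,0,0],[0,0,-0.2,0,0,0],[0,0,-0.2,0,0,0]]
  ]
}}

```text
time: 21.4
tool_pos: [667.2, 1.3, 255.9]
tcp_rot: [179.9, 0.0, 118.3]
ft_force: [0.2, 0.9, -1.3]
finger_gap: 51.1
```

Run:
```python
from h import *
from bench import viewer
st()
v=viewer.snapshot("scene"); crop(v,230,130,130,140,5,"pics/s12.png")
v=viewer.snapshot("top"); crop(v,225,145,100,140,5,"pics/t12.png")
pickle.dump(v,open("v12.pkl","wb"))
```

```text
time 21.4
joint_pos [ -4.29  17.49  72.07   0.    90.36 -32.55]
tool_pos [667.25   1.34 255.94]
tcp_rot [1.7993e+02 4.0000e-02 1.1826e+02]
ft_force [ 0.18  0.87 -1.33]
wrist_torque [ 0.01  0.02 -0.03]
finger_gap 51.07
```

View pics/s12.png

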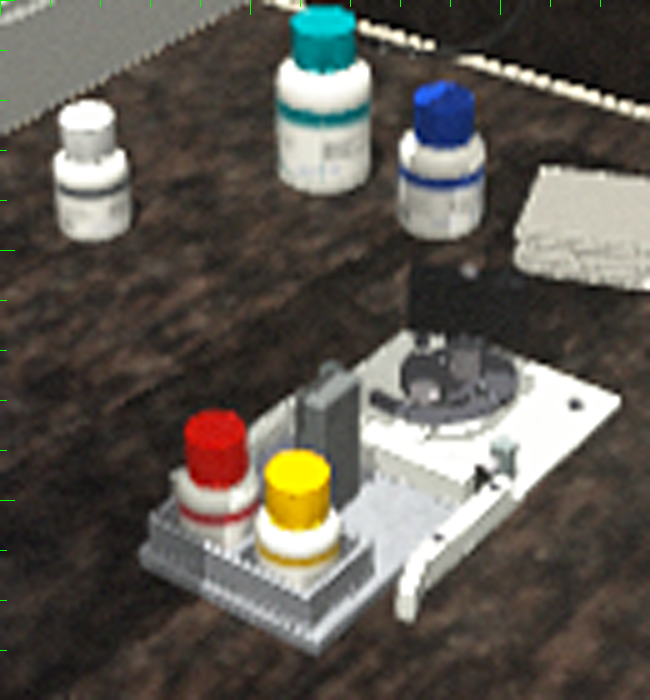

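View pics/t12.png

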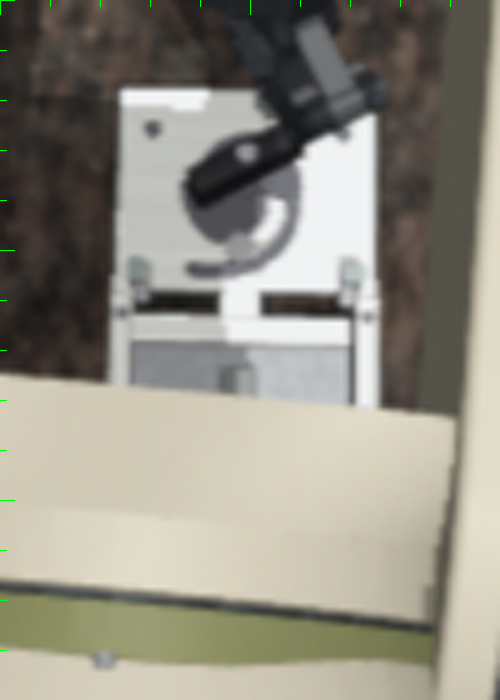

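Run:
```python
from h import *
from bench import viewer
d=pickle.load(open("v12.pkl","rb"))
crop(d,240,190,70,35,11,"pics/t13.png")
q=lambda x,y,z:onz(d,(225+x/5-.5,145+y/5-.5),z)
ax=q(247,152,81);print(ax)
for x,y,z in((180,317,27),(300,317,27),(238,243,31)):print(q(x,y,z)-ax)
```

```text
[ 6.67837994e+02 -9.22653043e-02  8.10000000e+01]
[-63.32545211  29.53680023 -54.        ]
[-62.60037174 -24.96538821 -54.        ]
[-29.50046546   3.64532045 -50.        ]
```

View pics/t13.png

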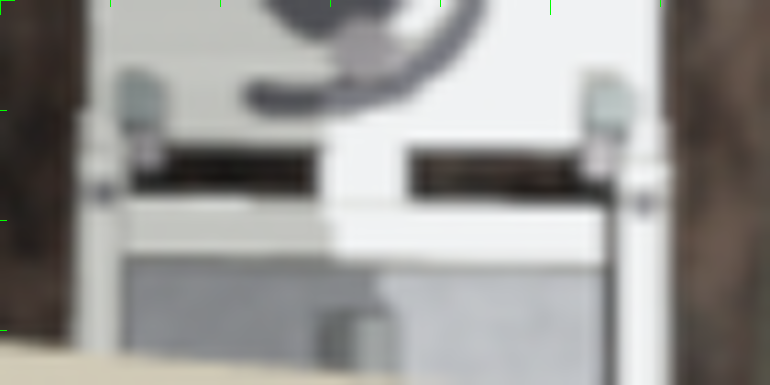

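Run:
```python
from h import *
d=pickle.load(open("v0.pkl","rb"))
a=lambda v,x,y,w,h:np.uint8(np.clip(cv2.resize(v["color"][y:y+h,x:x+w,::-1],None,fx=16,fy=16,interpolation=cv2.INTER_CUBIC).astype(float)*1.8,0,255))
im=np.hstack([a(d["scene"],284,198,24,24),a(d["scene"],316,214,24,24)])
cv2.imwrite("pics/b0.png",im)
t=np.hstack([a(d["top"],245,193,24,24),a(d["top"],286,193,24,24)])
cv2.imwrite("pics/b1.png",t)
T=d["top"];S=d["scene"]
ax=onz(T,(235+275/7-.5,155+145/7-.5),81)
# predicted pixels of disc face centre at several x
for x in(-64,-61,-58,-55):
  for y in(46,-46):
    X=np.array([666+x,1+y,19]);print(x,y,proj(S,X+[-2.5,1.5,0]).round(1),proj(T,X).round(1))
```

```text
-64 46 [291.  211.3] [252.9 209.5]
-64 -46 [323.7 225.7] [293.1 210. ]
-61 46 [291.8 210.7] [252.9 208.2]
-61 -46 [324.5 225.1] [293.1 208.7]
-58 46 [292.6 210.1] [253.  206.9]
-58 -46 [325.2 224.4] [293.1 207.4]
-55 46 [293.3 209.5] [253.  205.6]
-55 -46 [325.9 223.8] [293.1 206.2]
```

View pics/b0.png

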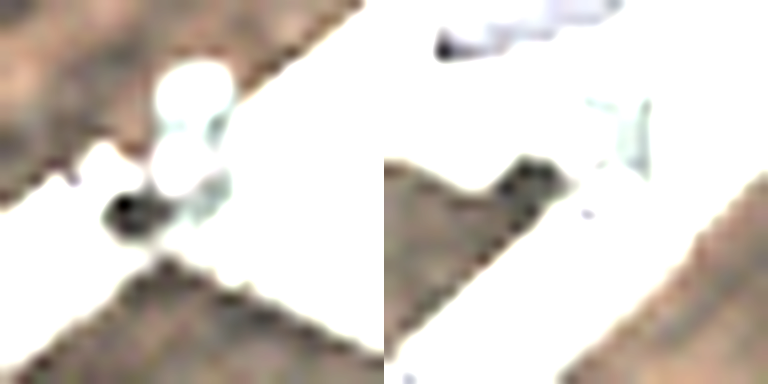

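View pics/b1.png

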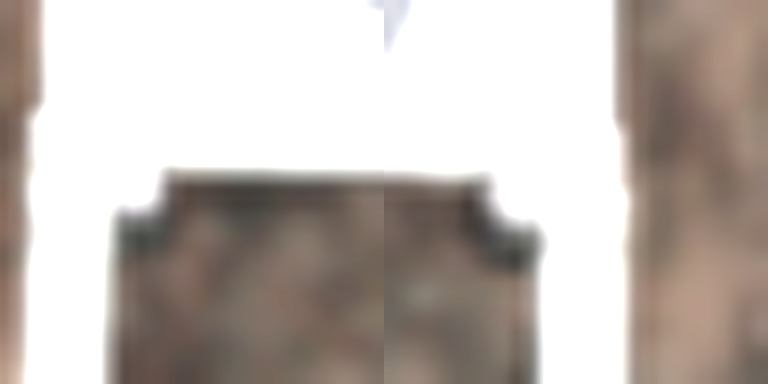

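The first pictures put the rubber faces about 61–62 mm before the cam axis. The drawn-in stud now puts the shoulder at about 60 mm, which agrees with the felt load. The bottles are standing and the gripper is clear, so I hand in.

```bash
python3 -c "
from bench import hand_in
print(hand_in())"
```

```text
the job is handed in; nothing more can be done
None
```

The job is done and handed in at about 21.5 s; no verdict was reported. I slid the sled between the rails until the stud met the floor of the cam mouth. I then turned the T handle clockwise to a cam angle of about 1.07 rad and let go.

- **Load by feel:** the eased-back moment was flat at -0.09 N m up to 0.94 rad, then rose to about +0.01. Against that baseline this is about 11 N, and the angle turned since gives at most about 14.5 N.
- **Last checks:** the last pictures show the stud drawn into the slot, both bottles standing and the gripper raised clear. I steered clear of the other items, but did not measure whether they had moved.
- **Disagreements:**
  - My free baseline (-0.09) differed from the stated -0.15. Against the stated value the load would be about 17 N, still within 8 to 22 N.
  - The two cameras differed by about 4 mm in x and 2.5 mm in y. I settled y by the grip and x by contact.
  - My pixel measure of the shoulder edge read 63 mm before the cam axis. The stud's position gives about 60 mm, which is within the blur.

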